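Restock the microscope's reagent rack

TASK

Three bottles and a pack of slides have come to the bench in a row in the steel tray. Move each one into the block of the light grey reagent rack whose well is made for it, so that it stands upright and fully down in its own well. Set them down gently, never tip or drop one, and leave the covered dish beside the tray alone.

Things in the scene. Friction and masses are not known exactly. Their poses are not given: they have to be found in the camera images.
- bottle_small: Small amber dropper bottle with a black cap, 27 mm in diameter, 72 mm tall (body to 53 mm, above it a cap 17 mm wide), about 45 g. Origin: centre of its underside; z up along the bottle.
- bottle_medium: White round bottle with a blue cap, 42 mm in diameter, 122 mm tall (body to 87 mm, above it a cap 29 mm wide), about 0.12 kg. Origin: centre of its underside; z up along the bottle.
- bottle_large: Biggest bottle: white, round, red cap, 54 mm in diameter, 150 mm tall (body to 106 mm, above it a cap 37 mm wide), about 0.24 kg. Origin: centre of its underside; z up along the bottle.
- slide_pack: Closed cardboard pack of slides standing on its long edge, 30 mm (own x) by 82 mm (own y) by 52 mm tall (z), 0.24 kg. Origin: centre of its underside. It starts with its long side across the row.
- tray: Steel delivery tray, fixed, 108 mm (x) by 358 mm (y, along the row); origin: centre of its underside, on the worktop. Four bays along y at -132, -44, +44, +132 mm; floor 3 mm, ribs 10 mm, rim 17 mm above the worktop. The four things start upright on its floor, one to a bay, in any order, within 6 mm of the bay's centre.
- block_small: Light grey plastic block, 108 (x) x 86 (y, along the row) x 30 mm high, with one round well 35 mm wide for the small bottle. Well at the block's centre, 22 mm deep, edge bevelled 4 mm. Origin: centre of its underside, 4 mm above the worktop; well floor 8 mm, mouth 30 mm above it. Fixed; four blocks form the rack, one row 88 mm apart, any order.
- block_medium: Light grey plastic block, 108 (x) x 86 (y, along the row) x 30 mm high, with one round well 50 mm wide for the medium bottle. Well at the block's centre, 22 mm deep, edge bevelled 4 mm. Origin: centre of its underside, 4 mm above the worktop; well floor 8 mm, mouth 30 mm above it. Fixed; four blocks form the rack, one row 88 mm apart, any order.
- block_large: Light grey plastic block, 108 (x) x 86 (y, along the row) x 30 mm high, with one round well 62 mm wide for the large bottle. Well at the block's centre, 22 mm deep, edge bevelled 4 mm. Origin: centre of its underside, 4 mm above the worktop; well floor 8 mm, mouth 30 mm above it. Fixed; four blocks form the rack, one row 88 mm apart, any order.
- block_pack: Light grey plastic block, 108 (x) x 86 (y, along the row) x 30 mm high, with a rectangular well 90 (x) x 38 mm (y) for the slide pack, long side along block x, either way round. Well at the block's centre, 22 mm deep, edge bevelled 4 mm. Origin: centre of its underside, 4 mm above the worktop; well floor 8 mm, mouth 30 mm above it. Fixed; four blocks form the rack, one row 88 mm apart, any order.
- dish: Covered whitish culture dish, 57 mm in diameter, 14 mm high, loose on the worktop beyond the tray. To be left alone. Origin: centre of its underside.

How it is judged:
At the end, for the whole second after the job is handed in: Each bottle and the slide pack stands in its own block: its underside centre within 10 mm of the block's centre line and down on the well's floor (4 to 12 mm above the block's origin), tilted less than 0.12 rad, at rest (under 20 mm/s) (horizontal distance between bottle_small and block_small below 0.01 m and z of bottle_small in the frame of block_small between 0.004 and 0.012 m and angle between each of bottle_small, bottle_medium, bottle_large, slide_pack's own z axis and vertical below 0.12 rad and linear speed of each of bottle_small, bottle_medium, bottle_large, slide_pack below 0.02 m/s and horizontal distance between bottle_medium and block_medium below 0.01 m and z of bottle_medium in the frame of block_medium between 0.004 and 0.012 m and horizontal distance between bottle_large and block_large below 0.01 m and z of bottle_large in the frame of block_large between 0.004 and 0.012 m and horizontal distance between slide_pack and block_pack below 0.01 m and z of slide_pack in the frame of block_pack between 0.004 and 0.012 m); the robot touches nothing.
It fails at once if a bottle or the pack is tipped over (more than about 35 degrees) (angle between any of bottle_small, bottle_medium, bottle_large, slide_pack's own z axis and vertical above 0.6 rad).
It fails at once if a bottle or the pack is dropped: out of the fingers and falling faster than 0.7 m/s (about 25 mm of free fall) ((contact force between the fingers and bottle_small below 0.05 N and linear speed of bottle_small above 0.7 m/s) or (contact force between the fingers and bottle_medium below 0.05 N and linear speed of bottle_medium above 0.7 m/s) or (contact force between the fingers and bottle_large below 0.05 N and linear speed of bottle_large above 0.7 m/s) or (contact force between the fingers and slide_pack below 0.05 N and linear speed of slide_pack above 0.7 m/s)).
It fails at once if the covered dish is pushed about (moved more than 20 mm) (distance of dish from where it was at the start of the episode above 0.02 m).
It also fails if it takes over 128 s, if anything falls off the work surface, if the arm or the gripper's body presses on something with over 40 N, if the wrist force passes 120 N, or if a joint passes its speed limit or range.

ROBOT

A 6-joint arm with a two-finger parallel gripper is mounted at the origin on a cart in front of the work surface, level with it; the furniture and walls round the work are solid. World frame = base frame: x ahead of the robot, y to its left, z up, the work surface at z = 0. Lengths are in m, angles in rad, forces in N, time in s.
With the tool pointing down it reaches from about 0.25 to 0.725 m from the base axis. Payload 4 kg.
Tool frame: the origin (TCP) lies on the centre line of the jaws, within the pads' length; the fingertips stand ahead of it and the grasp point (between the pads) lies 3 mm ahead of it (bot.tcp_to_tips is the z of the fingertips in the tool frame, in m); z points along the fingers, y is the line along which they close (so a half turn about z gives the same grasp; the last joint's range is limited). The gripper opens to 85 mm and grips with 20 to 120 N. Pads are 22 mm wide; open, the fingers measure 114 mm over their backs; the gripper's body (76 mm by 85 mm) begins 54 mm behind the grasp point. The pads swing forward as they close: fully open they stand 13 mm farther back than shut.
Start: joints at [-1.234, 0.241, 0.005, 1.335, 0, 1.571], TCP at [0.165, -0.472, 0.253] pointing down, gripper open.
Joint ranges: [-2.72, 2.72], [-1.05, 1.87], [-1.09, 1.28], [-1.99, 2.15], [-1.42, 1.44], [-3.14, 3.14]. Speed limits (rad/s): [2.79, 2.79, 3.14, 3.14, 3.14, 3.14].

INTERFACE

Orientations are given as a unit quaternion [x, y, z, w].
In Python, from workcell import telemetry, camera, camera_params, ticket, boxes_of, cut_out, spot_point, bot gives the robot as it stands.
- The arm moves only by the shell command python3 -m creep 'ROWS'. ROWS is text: rows parted by semicolons, each of 5 numbers parted by spaces: the opening, from 0 (shut) to 1 (fully open), then the shift along the tool's x, y, z in units of 150 mm (1.0 is 150 mm), then the turn about the tool's z in units of 180 degrees (1.0 is 180 degrees). In form: claw x y z turn; .... A call has 1 to 12 rows; each row is the pose to reach, as a shift and turn from the pose commanded when the call began, along the tool's axes at that moment, turning the shorter way round; what a row does not reach only later rows make up. A row lasts 1/8 s, in which the tool goes at most 62.5 mm and 10.7 degrees, less where a joint would pass 70% of its speed; a pose out of reach is approached as far as the arm can. A call with a number of a shift or a turn outside -1 to 1 is refused whole. A call with a gripper value outside its range is refused whole. The fingers move at their own pace and stop on an object; the grip force is fixed at half the most. Time passes only in rows, so rows that repeat a pose let the fingers close. It gives the time, the measured TCP pose, the force, the opening and the grip force at its end, in the units of the state.
- telemetry.get_obs(): the state, without advancing time (a new reading comes with each control period).
- camera(name): name is "side" or "top"; returns the picture (400x640x3 uint8, red, green, blue); there is no depth.
- camera_params(name): a dict with "camera_matrix" (3x3 intrinsics, pixels), "eye" and "attitude" of the camera in the world. Camera axes: x right, y down, z forward; pixel columns grow to the right and rows downward; lengths in m; the calibration is good to about 2 mm. A picture is of the moment at which its call begins. camera_params takes no time and is no camera call.
- ticket.job_done(): hands the job in; it is judged then, once.
Trained networks look in the newest picture that a camera, given by its name, has taken for a name from the list of things; names that differ only in an ending like _2 or _b are one class to them, and where a whole thing is asked for, a point or a joint stands for the part that bears it (a point fixed in the world has none). Each returns a list of dicts, best first, with "conf" (0 to 1); they miss things now and then, are a little off and sometimes report something else, mostly with a low value. They report only what shows in the picture. A call takes as long as a camera call.
- boxes_of(thing, camera): "at" ([x, y, z] in m, in world coordinates, good to about 4 mm: the middle of the surface that is visible of it).
- cut_out(thing, camera): "pixels" (400x640 bool, what is visible of it).
- spot_point(thing, camera): "at" ([x, y, z] in m, in world coordinates, good to about 4 mm: a listed point, or the origin of a listed thing).
The state is a dict: "clock": time; "joint_pos": joint angles; "joint_vel": joint speeds; "tau": joint torques, N m; "eef_pos": TCP position; "tool_rot": TCP orientation; "ft_force": force on the tool from outside, world axes, zero at the start; "ft_torque": the same for the moment, N m; "grip_width": finger opening in m; "grasp_force": force on a finger pad.
Only numpy, scipy, OpenCV 4.12 (cv2) and the standard library are available. Lean on these libraries where they do the work, as an engineer would, in place of code of your own. Each camera call takes 0.05 s, during which the arm holds its last target. There are 200 camera calls.

## Working session

There is one attempt and no reset: what is moved stays moved. The work goes in short steps, Python scripts to look and compute and a shell command to move; the robot and the scene stay as the last step left them, time stands still between calls to the robot, and variables do not carry over. Pictures are saved under pics/ and viewed, at most 14 in all, crops included, and the job is handed in when it is done.

```bash
mkdir -p pics; ls; python3 - <<'E'
from workcell import *
import cv2, numpy as np
o=telemetry.get_obs(); print({k:np.round(v,3) for k,v in o.items()}, bot.tcp_to_tips)
for c in("side","top"):
    im=camera(c); cv2.imwrite(f"pics/{c}0.png",im[:,:,::-1]); p=camera_params(c); print(c,p)
    for t in "bottle_small bottle_medium bottle_large slide_pack tray block_small block_medium block_large block_pack dish".split():
        print(t,[(np.round(d["at"],3).tolist(),round(d["conf"],2)) for d in spot_point(t,c)[:3]])
E
```

```text
pics
{'clock': np.float64(0.0), 'joint_pos': array([-1.234,  0.241,  0.004,  1.335,  0.   ,  1.571]), 'joint_vel': array([ 0.003, -0.001,  0.001,  0.002, -0.   ,  0.   ]), 'tau': array([ 0.0000e+00, -3.7232e+01,  2.5241e+01,  1.7000e-02, -0.0000e+00,
        0.0000e+00]), 'eef_pos': array([ 0.165, -0.471,  0.252]), 'tool_rot': array([ 0.986,  0.168, -0.   , -0.001]), 'ft_force': array([-0.75 ,  0.511, -0.951]), 'ft_torque': array([-0.002, -0.024,  0.035]), 'grasp_force': np.float64(0.0), 'grip_width': np.float64(0.085)} 0.022
side {'camera_matrix': array([[457.17132757,   0.        , 321.15204101],
       [  0.        , 457.17132757, 195.848837  ],
       [  0.        ,   0.        ,   1.        ]]), 'eye': array([-0.1852725 ,  0.36453988,  0.84690237]), 'attitude': array([-0.49389206,  0.77814413, -0.32271334,  0.2154494 ])}
bottle_small [([0.48, -0.182, 0.004], 0.64)]
bottle_medium [([0.495, -0.094, 0.004], 0.96)]
bottle_large [([0.475, -0.27, 0.004], 0.81)]
slide_pack [([0.479, -0.231, -0.003], 0.44)]
tray [([0.476, -0.229, -0.003], 0.72)]
block_small []
block_medium [([0.484, 0.1
[... 303 characters left out ...]
.        ]]), 'eye': array([0.41624305, 0.00653023, 1.0886198 ]), 'attitude': array([ 0.71285232, -0.69833618,  0.04010688, -0.0505923 ])}
bottle_small [([0.466, -0.354, 0.002], 0.71), ([0.483, -0.184, 0.001], 0.47)]
bottle_medium [([0.466, -0.358, 0.003], 0.21), ([0.482, -0.186, 0.002], 0.18)]
bottle_large [([0.477, -0.272, 0.002], 0.73)]
slide_pack [([0.469, -0.356, 0.005], 0.63)]
tray [([0.481, -0.226, -0.001], 0.61)]
block_small [([0.485, 0.113, 0.005], 0.92), ([0.494, -0.096, 0.003], 0.19)]
block_medium [([0.487, 0.204, 0.005], 0.84)]
block_large [([0.486, 0.382, 0.001], 0.8), ([0.494, -0.101, 0.006], 0.36)]
block_pack [([0.485, 0.287, 0.002], 0.79)]
dish [([0.582, -0.302, 0.002], 0.5)]
```

View pics/side0.png

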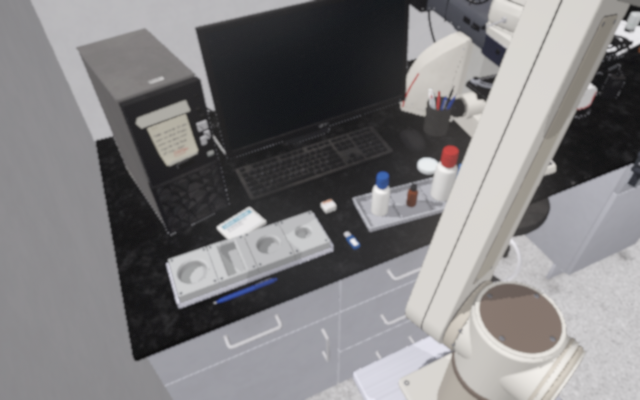

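View pics/top0.png

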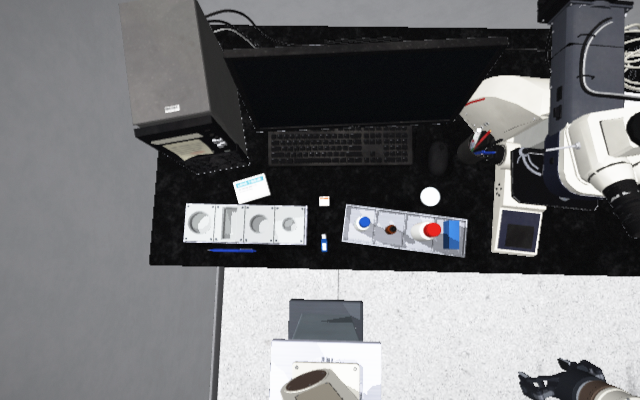

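The top view shows, left to right, the wells large (198,222), pack (230,222), medium (258,222) and small (289,224). The tray holds medium (364,223), small (391,229), large (431,231) and the pack (452,235). I'll refine these now.

```bash
cat > h.py <<'E'
from workcell import *
import cv2, numpy as np
from scipy.spatial.transform import Rotation as R
def proj(uv,z,c):
    p=camera_params(c); d=R.from_quat(p["attitude"]).apply(np.linalg.inv(p["camera_matrix"])@[uv[0],uv[1],1.])
    e=np.array(p["eye"]); return (e+d*(z-e[2])/d[2])[:2]
def pix(P,c):
    p=camera_params(c); q=R.from_quat(p["attitude"]).inv().apply(np.array(P)-p["eye"]); q=p["camera_matrix"]@q; return q[:2]/q[2]
E
python3 - <<'E'
from h import *
im=cv2.imread("pics/top0.png")
a=cv2.resize(im[195:255,175:315],None,fx=5.5,fy=5.5,interpolation=cv2.INTER_CUBIC)
b=cv2.resize(im[195:265,335:475],None,fx=5.5,fy=5.5,interpolation=cv2.INTER_CUBIC)[:270*2]
b=b[:600-a.shape[0]+150]
cv2.imwrite("pics/crop.png",np.vstack([a[:270],b[:330]]))
hsv=cv2.cvtColor(im,cv2.COLOR_BGR2HSV).astype(int); H,S,V=hsv[...,0],hsv[...,1],hsv[...,2]
def blob(m,box,z):
    u0,v0,u1,v1=box; s=np.zeros(m.shape,bool); s[v0:v1,u0:u1]=m[v0:v1,u0:u1]
    v,u=np.nonzero(s); c=(u.mean(),v.mean()); r=cv2.minAreaRect(np.c_[u,v].astype(np.float32)); print(len(u),np.round(c,1),np.round(proj(c,z,"top"),4), r)
blue=(H>95)&(H<125)&(S>110)
blob(blue,(350,205,378,240),.120)
blob(((H<8)|(H>172))&(S>130),(410,210,445,250),.146)
blob(blue,(438,210,475,260),.055)
for t,z in(("bottle_small",.05),("slide_pack",.055),("tray",.014),("block_small",.034),("block_medium",.034),("block_large",.034),("block_pack",.034)):
    for d in cut_out(t,"top")[:1]:
        print(t,d["conf"]); blob(d["pixels"],(0,0,640,400),z)
E
```

```text
89 [364.1 221.6] [ 0.4906 -0.0955] ((364.0, 221.5), (9.0, 10.0), 90.0)
192 [431.9 229.6] [ 0.4716 -0.2687] ((432.0, 229.5), (13.0, 16.0), 90.0)
422 [451.1 234.2] [ 0.465  -0.3492] ((451.0, 234.0), (28.0, 14.0), 90.0)
bottle_small 0.46
92 [390.1 229.6] [ 0.4747 -0.1772] ((390.0, 229.5), (9.0, 10.0), 90.0)
slide_pack 0.92
458 [450.5 235. ] [ 0.4627 -0.3476] ((450.5, 235.0), (28.0, 17.0), 90.0)
tray 0.7
3139 [396.3 230.4] [ 0.4747 -0.2021] ((404.6864318847656, 230.76446533203125), (122.5165786743164, 38.04414749145508), 7.399595260620117)
block_small 0.61
1122 [289.1 224.7] [0.4837 0.1146] ((289.0, 224.5), (37.0, 30.0), 90.0)
block_medium 0.58
3391 [397.8 230.5] [ 0.4735 -0.2023] ((404.678466796875, 230.63197326660156), (124.20873260498047, 38.24128341674805), 7.431407928466797)
block_large 0.91
1094 [199.5 222.7] [0.4841 0.3784] ((199.36770629882812, 222.61672973632812), (29.754444122314453, 37.115081787109375), 3.5763344764709473)
block_pack 0.96
1108 [228.8 223.3] [0.4842 0.2918] ((228.69691467285156, 223.16802978515625), (30.74098777770996, 36.87102127075195), 2.6025619506835938)
```

View pics/crop.png

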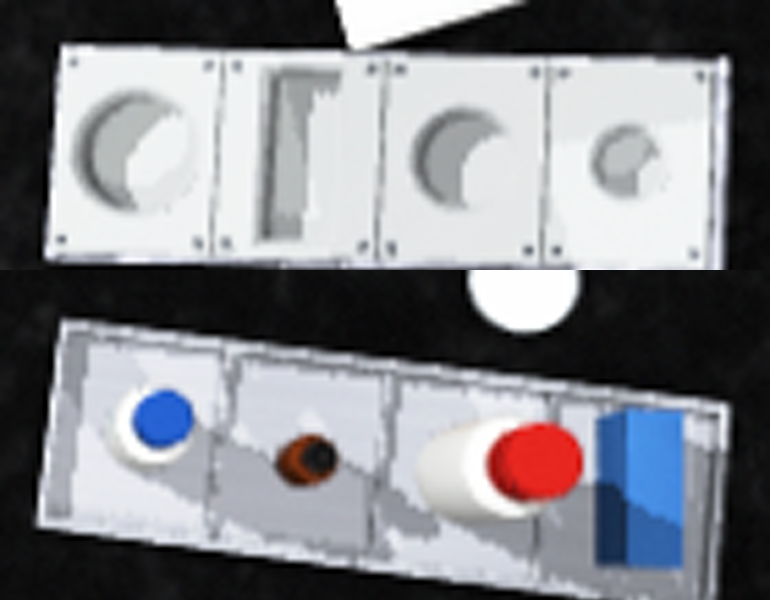

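```bash
python3 - <<'E'
from h import *
f=lambda X,Y,Y0,v0,u0:(u0+(X+.5)/5.5-.5,v0+(Y-Y0+.5)/5.5-.5)
T=lambda X,Y,z:np.round(proj(f(X,Y,270,195,335),z,"top"),4)
print("pack",[T(*c,.055) for c in((627,408),(683,408),(683,568),(627,568))])
print("small cap",T(320,457,.075),"med",T(163,418,.125),"large",T(536,461,.153))
print("tray",[T(*c,.017) for c in((62,320),(730,402),(38,525))])
W=lambda X,Y,z:np.round(proj(f(X,Y,0,195,175),z,"top"),4)
print("wells",W(139,151,.034),W(462,158,.034),W(630,161,.034))
print("rack",W(62,46,.034),W(718,57,.034),W(47,258,.034),W(712,268,.034))
E
```

```text
pack [array([ 0.5061, -0.3431]), array([ 0.5067, -0.372 ]), array([ 0.4243, -0.3697]), array([ 0.4236, -0.3411])]
small cap [ 0.4762 -0.1803] med [ 0.4906 -0.0952] large [ 0.4718 -0.2669]
tray [array([ 0.5512, -0.0514]), array([ 0.5138, -0.4112]), array([ 0.4401, -0.04  ])]
wells [0.4862 0.3774] [0.486  0.2043] [0.4862 0.1146]
rack [0.5418 0.4227] [0.5429 0.0693] [0.4283 0.4228] [0.4306 0.0694]
```

```bash
python3 -m creep '1 0.1 0 0 -0.06; 1 0.2 0 0 -0.12; 1 0.4 0 0 -0.18; 1 0.6 0 0 -0.24; 1 0.8 0 0 -0.3; 1 1 0 0 -0.36; 1 1 0 0 -0.393; 1 1 0 0 -0.393; 1 1 0 0 -0.393'; python3 -c "
from h import *
o=telemetry.get_obs();print(o['joint_pos'],o['eef_pos'],R.from_quat(o['tool_rot']).as_matrix().round(4))"
```

```text
clock: 2.58
eef_pos: [0.3066, -0.4224, 0.2533]
tool_rot: [0.708, 0.707, -0.0, -0.0]
ft_force: [0.0, 0.3, 0.0]
grip_width: 0.0852
grasp_force: 0.0
[-9.43017461e-01  2.84278492e-01  6.32210369e-02  1.34985653e+00
 -2.69209064e-05  6.29166909e-01] [ 0.30655348 -0.42242677  0.25328743] [[ 1.4e-03  1.0e+00 -1.0e-04]
 [ 1.0e+00 -1.4e-03  1.0e-04]
 [ 1.0e-04 -1.0e-04 -1.0e+00]]
```

```bash
python3 -m creep '1 0.3 0.3 0 0; 1 0.6 0.6 0 0; 1 1 1 0 0; 1 1 1 0 0' | head -2;  python3 -m creep '1 0.35 0.1 0 0; 1 0.7 0.2 0 0; 1 1 0.227 0 0; 1 1 0.227 0 0' | head -2; python3 -m creep '1 0.181 0 0 0; 1 0.181 0 0.2 0; 1 0.181 0 0.2 0; 1 0.181 0 0.2 0'
```

```text
clock: 3.08
eef_pos: [0.4583, -0.2702, 0.2534]
clock: 3.58
eef_pos: [0.4907, -0.1199, 0.2535]
clock: 4.08
eef_pos: [0.4908, -0.0961, 0.224]
tool_rot: [0.708, 0.707, 0.0, 0.0]
ft_force: [0.5, 0.7, 0.5]
grip_width: 0.0853
grasp_force: 0.0
```

```bash
python3 -m creep '1 0 0 0.2 0; 1 0 0 0.4 0; 1 0 0 0.6 0; 1 0 0 0.75 0; 1 0 0 0.86 0; 1 0 0 0.93 0; 1 0 0 0.96 0; 1 0 0 0.96 0; 1 0 0 0.96 0'; python3 - <<'E'
from h import *
a=camera("side"); b=camera("top"); 
x=cv2.resize(a[100:260,320:520],None,fx=3,fy=3); y=cv2.resize(b[140:300,300:500],None,fx=3,fy=3)
cv2.imwrite("pics/g1.png",cv2.resize(np.hstack([x,y])[:,:,::-1],(800,320)))
E
```

```text
clock: 5.2
eef_pos: [0.4912, -0.0952, 0.08]
tool_rot: [0.707, 0.707, 0.0, 0.001]
ft_force: [-0.7, 0.2, 0.3]
grip_width: 0.0853
grasp_force: 0.0
```

View pics/g1.png

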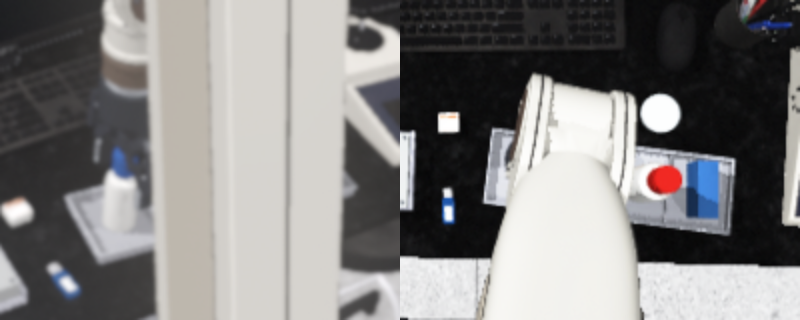

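The side view has the jaws straddling the medium bottle at about (120,170) in the picture, with the arm hiding the rest. I'll close and lift.

```bash
python3 -m creep '0.6 0 0 0 0; 0.4 0 0 0 0; 0.3 0 0 0 0; 0.3 0 0 0 0; 0.3 0 0 0 0; 0.3 0 0 0 0; 0.3 0 0 0 0; 0.3 0 0 0 0'; python3 -m creep '0.3 0 0 -0.05 0; 0.3 0 0 -0.15 0; 0.3 0 0 -0.3 0; 0.3 0 0 -0.5 0; 0.3 0 0 -0.5 0'
```

```text
clock: 6.3
eef_pos: [0.4911, -0.0952, 0.0798]
tool_rot: [0.707, 0.707, 0.0, 0.0]
ft_force: [-0.4, 0.1, 5.2]
grip_width: 0.039
grasp_force: 60.3
clock: 6.92
eef_pos: [0.4926, -0.0954, 0.1572]
tool_rot: [0.707, 0.707, 0.002, 0.002]
ft_force: [-0.0, 0.5, -0.5]
grip_width: 0.0393
grasp_force: 60.6
```

```bash
python3 -m creep '0.3 0.2 0 0 0; 0.3 0.5 0 0 0; 0.3 0.8 -0.02 0 0; 0.3 1 -0.044 0 0; 0.3 1 -0.044 0 0'|head -2;  python3 -m creep '0.3 0.3 0 0 0; 0.3 0.6 0 0 0; 0.3 0.9 0 0 0; 0.3 0.99 0 0.1 0; 0.3 0.99 0 0.2 0; 0.3 0.99 0 0.2 0'; python3 - <<'E'
from h import *
a=camera("side"); b=camera("top"); 
x=cv2.resize(a[120:320,150:350],None,fx=3,fy=3); y=cv2.resize(b[100:300,150:350],None,fx=3,fy=3)
cv2.imwrite("pics/p1.png",cv2.resize(np.hstack([x,y])[:,:,::-1],(800,400)))
print(spot_point("bottle_medium","side"),spot_point("bottle_medium","top"))
E
```

```text
clock: 7.55
eef_pos: [0.4829, 0.0566, 0.1534]
clock: 8.3
eef_pos: [0.4822, 0.2012, 0.1219]
tool_rot: [0.707, 0.707, -0.003, -0.001]
ft_force: [-0.6, 0.1, -0.6]
grip_width: 0.0395
grasp_force: 60.5
[{'at': [0.4853, 0.2005, 0.0441], 'conf': 0.8}] [{'at': [0.4842, 0.1956, 0.0471], 'conf': 0.43}]
```

View pics/p1.png

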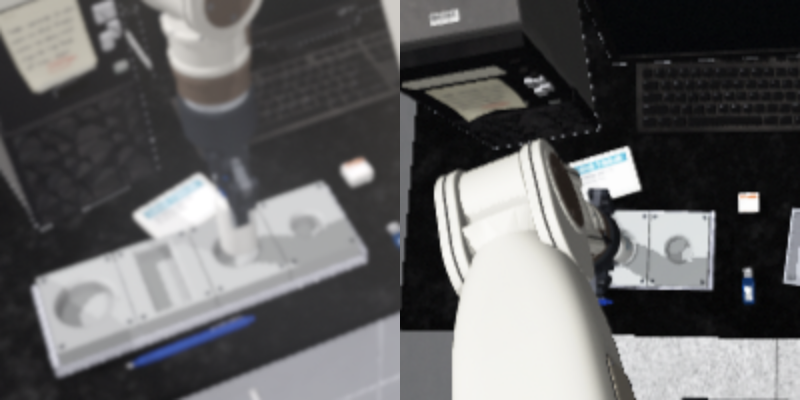

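The side view shows the medium bottle hanging upright over its well at about (240,245).

```bash
python3 -m creep '0.3 0.015 0.025 0 0; 0.3 0.015 0.025 0.06 0; 0.3 0.015 0.025 0.12 0; 0.3 0.015 0.025 0.16 0; 0.3 0.015 0.025 0.18 0; 0.3 0.015 0.025 0.20 0; 0.3 0.015 0.025 0.21 0; 0.3 0.015 0.025 0.215 0; 0.3 0.015 0.025 0.215 0'
```

```text
clock: 9.62
eef_pos: [0.4877, 0.2057, 0.0922]
tool_rot: [0.707, 0.707, 0.0, 0.0]
ft_force: [-0.1, -0.4, -0.8]
grip_width: 0.0394
grasp_force: 60.6
```

```bash
python3 -m creep '0.3 -0.012 -0.01 0.005 0; 0.3 -0.012 -0.01 0.01 0; 0.3 -0.012 -0.01 0.015 0; 0.3 -0.012 -0.01 0.02 0; 0.3 -0.012 -0.01 0.02 0;0.3 -0.012 -0.01 0.02 0'
```

```text
clock: 10.38
eef_pos: [0.4861, 0.2039, 0.0891]
tool_rot: [0.707, 0.707, 0.0, -0.0]
ft_force: [-0.1, -0.2, -0.8]
grip_width: 0.0393
grasp_force: 60.6
```

```bash
python3 -m creep '0.3 0 0 0.007 0; 0.3 0 0 0.007 0; 0.3 0 0 0.007 0'|grep -E 'eef|ft'; python3 -m creep '0.3 0 0 0.007 0; 0.3 0 0 0.007 0; 0.3 0 0 0.007 0'|grep -E 'eef|ft'
```

```text
eef_pos: [0.4862, 0.2041, 0.0888]
ft_force: [-1.2, -0.2, 5.8]
eef_pos: [0.4863, 0.2041, 0.0887]
ft_force: [-3.5, -0.5, 12.6]
```

```bash
python3 -m creep '0.3 0 0 -0.005 0; 0.5 0 0 -0.007 0; 0.6 0 0 -0.007 0; 0.8 0 0 -0.007 0; 1 0 0 -0.007 0; 1 0 0 -0.007 0; 1 0 0 -0.2 0; 1 0 0 -0.5 0; 1 0 0 -0.9 0; 1 0 0 -0.9 0; 1 0 0 -0.9 0'; python3 - <<'E'
from h import *
a=camera("side"); 
cv2.imwrite("pics/p2.png",cv2.resize(a[120:320,150:350],None,fx=3,fy=3)[:,:,::-1])
print(spot_point("bottle_medium","side"))
E
```

```text
clock: 12.5
eef_pos: [0.486, 0.2038, 0.2218]
tool_rot: [0.707, 0.707, 0.0, 0.0]
ft_force: [0.4, 1.0, 0.1]
grip_width: 0.0852
grasp_force: 0.0
[{'at': [0.4878, 0.2025, 0.014], 'conf': 0.83}]
```

View pics/p2.png

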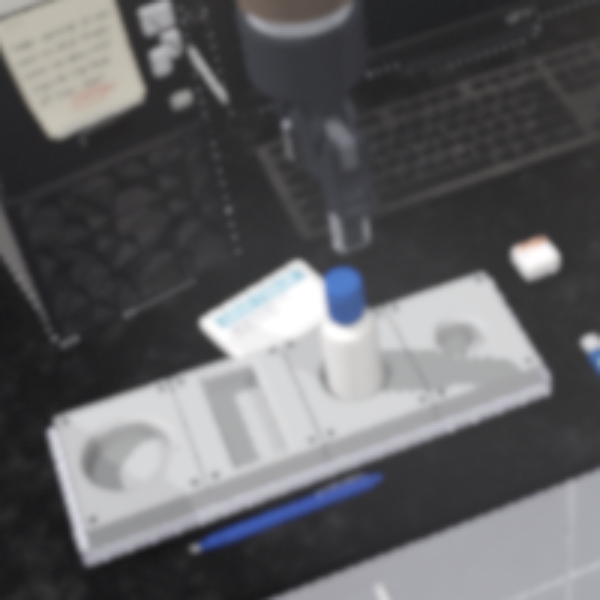

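The medium bottle stands upright in its well (350,350). The small one is next.

```bash
python3 -m creep '0.6 -0.3 0 0 0; 0.6 -0.7 0 0 0; 0.6 -1 0 0 0'|head -2;  python3 -m creep '0.6 -0.35 0 0 0; 0.6 -0.7 -0.03 0 0; 0.6 -1 -0.065 0 0'|head -2;  python3 -m creep '0.6 -0.3 0 0 0; 0.6 -0.5 0 0 0; 0.6 -0.56 0 0.1 0; 0.6 -0.56 0 0.3 0; 0.6 -0.56 0 0.4 0; 0.6 -0.56 0 0.4 0; 0.6 -0.56 0 0.4 0'; python3 - <<'E'
from h import *
camera("side"),camera("top")
print(spot_point("bottle_small","side"),spot_point("bottle_small","top"))
E
```

```text
clock: 12.98
eef_pos: [0.4849, 0.052, 0.2201]
clock: 13.35
eef_pos: [0.4753, -0.0978, 0.2202]
clock: 14.22
eef_pos: [0.4771, -0.1797, 0.1624]
tool_rot: [0.707, 0.708, 0.0, 0.0]
ft_force: [0.1, 0.0, 0.8]
grip_width: 0.0512
grasp_force: 0.0
[{'at': [0.4786, -0.1814, 0.0037], 'conf': 0.54}] [{'at': [0.4807, -0.1832, 0.0009], 'conf': 0.57}]
```

```bash
python3 -m creep '0.6 -0.007 0.003 0.2 0; 0.6 -0.007 0.003 0.4 0; 0.6 -0.007 0.003 0.56 0; 0.6 -0.007 0.003 0.66 0; 0.6 -0.007 0.003 0.72 0; 0.6 -0.007 0.003 0.736 0; 0.6 -0.007 0.003 0.736 0; 0.6 -0.007 0.003 0.736 0'; python3 -m creep '0.4 0 0 0 0; 0.3 0 0 0 0; 0.15 0 0 0 0; 0.15 0 0 0 0; 0.15 0 0 0 0; 0.15 0 0 0 0; 0.15 0 0 0 0'; python3 -m creep '0.15 0 0 -0.05 0; 0.15 0 0 -0.15 0; 0.15 0 0 -0.3 0; 0.15 0 0 -0.5 0; 0.15 0 0 -0.5 0'
```

```text
clock: 15.42
eef_pos: [0.4776, -0.1814, 0.0523]
tool_rot: [0.707, 0.707, 0.0, 0.001]
ft_force: [-0.3, -0.6, 0.7]
grip_width: 0.051
grasp_force: 0.0
clock: 16.3
eef_pos: [0.4775, -0.1813, 0.0522]
tool_rot: [0.707, 0.707, 0.0, 0.0]
ft_force: [-1.1, 0.2, 4.9]
grip_width: 0.0247
grasp_force: 58.7
clock: 16.92
eef_pos: [0.4792, -0.182, 0.1297]
tool_rot: [0.707, 0.707, 0.001, 0.003]
ft_force: [0.6, -0.2, -1.1]
grip_width: 0.0238
grasp_force: 59.0
```

```bash
python3 -m creep '0.15 0.2 0 0 0; 0.15 0.5 0 0 0; 0.15 0.8 0.02 0 0; 0.15 1 0.057 0 0; 0.15 1 0.057 0 0'|head -2;  python3 -m creep '0.15 0.3 0 0 0; 0.15 0.6 0 0 0; 0.15 0.9 0 0 0; 0.15 0.973 0 0.1 0; 0.15 0.973 0 0.2 0; 0.15 0.973 0 0.2 0; 0.15 0.973 0 0.2 0; 0.15 0.973 0 0.2 0'; python3 - <<'E'
from h import *
a=camera("side"); b=camera("top"); 
x=cv2.resize(a[160:300,220:360],None,fx=4,fy=4); y=cv2.resize(b[150:290,220:360],None,fx=4,fy=4)
cv2.imwrite("pics/p3.png",cv2.resize(np.hstack([x,y])[:,:,::-1],(800,400)))
print(spot_point("bottle_small","side"),spot_point("bottle_small","top"),spot_point("block_small","side"))
E
```

```text
clock: 17.55
eef_pos: [0.4852, -0.0294, 0.126]
clock: 18.55
eef_pos: [0.4859, 0.114, 0.097]
tool_rot: [0.707, 0.707, 0.0, 0.0]
ft_force: [-0.0, -0.1, -0.0]
grip_width: 0.0243
grasp_force: 59.0
[{'at': [0.4884, 0.1151, 0.0475], 'conf': 0.46}, {'at': [0.4872, 0.1168, 0.0041], 'conf': 0.19}] [] [{'at': [0.4877, 0.1121, 0.0028], 'conf': 0.8}]
```

View pics/p3.png

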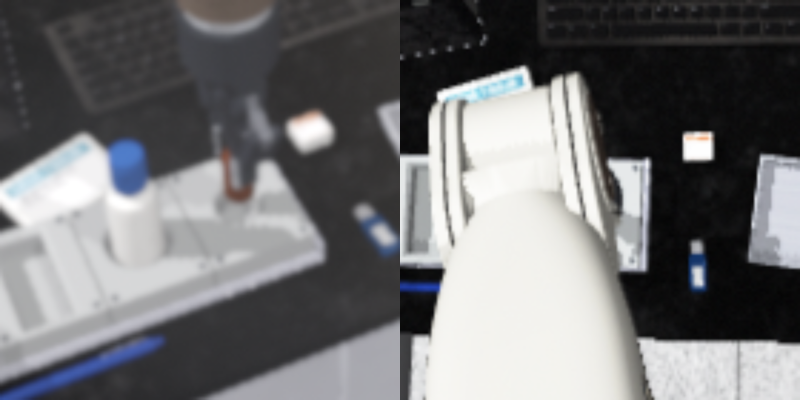

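The small bottle is over its well, about (237,195) in the left half. I'll lower it.

```bash
python3 -m creep '0.15 0 0 0.06 0; 0.15 0 0 0.12 0; 0.15 0 0 0.16 0; 0.15 0 0 0.19 0; 0.15 0 0 0.21 0; 0.15 0 0 0.225 0; 0.15 0 0 0.235 0; 0.15 0 0 0.235 0; 0.15 0 0 0.235 0'|grep -E 'eef|ft'; python3 -m creep '0.15 0 0 0.006 0; 0.15 0 0 0.006 0; 0.15 0 0 0.006 0'|grep -E 'eef|ft'
```

```text
eef_pos: [0.4855, 0.1148, 0.0614]
ft_force: [0.2, 0.6, 0.2]
eef_pos: [0.4856, 0.1148, 0.0612]
ft_force: [-1.4, 0.7, 5.6]
```

```bash
python3 -m creep '0.3 0 0 -0.003 0; 0.45 0 0 -0.005 0; 0.6 0 0 -0.005 0; 0.6 0 0 -0.005 0; 0.6 0 0 -0.2 0; 0.6 0 0 -0.5 0; 0.6 0 0 -0.9 0; 0.6 0 0 -1 0; 0.6 0 0 -1 0'|head -2; python3 -m creep '1 -0.3 0 -0.1 0; 1 -0.7 0 -0.1 0; 1 -1 0 -0.1 0'|head -2;  python3 -m creep '1 -0.35 0 0 0; 1 -0.7 -0.03 0 0; 1 -1 -0.077 0 0'|head -2;  python3 -m creep '1 -0.3 0 0 0; 1 -0.5 0 0 0; 1 -0.56 0 0 0; 1 -0.56 0 0 0; 1 -0.56 0 0 0'; python3 - <<'E'
from h import *
a=camera("side"); b=camera("top"); cv2.imwrite("pics/p4.png",cv2.resize(np.hstack([a[140:300,180:340],b[140:300,360:520]])[:,:,::-1],(800,400)))
print(spot_point("bottle_small","side"),spot_point("bottle_large","side"),spot_point("bottle_large","top"))
E
```

```text
clock: 21.42
eef_pos: [0.486, 0.1149, 0.2112]
clock: 21.8
eef_pos: [0.484, -0.0369, 0.2229]
clock: 22.18
eef_pos: [0.4725, -0.1866, 0.2225]
clock: 22.8
eef_pos: [0.4739, -0.268, 0.2247]
tool_rot: [0.706, 0.708, -0.0, -0.001]
ft_force: [-0.0, 0.3, 0.7]
grip_width: 0.0854
grasp_force: 0.0
[{'at': [0.4878, 0.1164, 0.0103], 'conf': 0.62}] [] [{'at': [0.4722, -0.2723, 0.0017], 'conf': 0.61}]
```

View pics/p4.png

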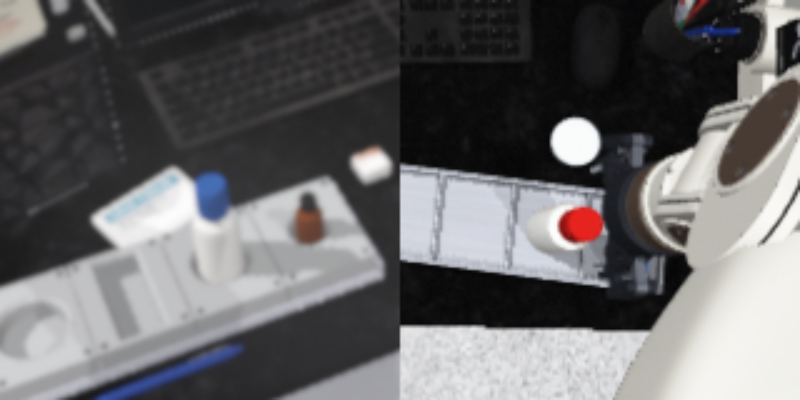

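Both bottles stand upright in the rack: medium at (215,230), small at (308,220). The large cap at (580,225) lies under the gripper, clear of it because of parallax. I'll descend.

```bash
python3 -m creep '1 -0.01 0 0.2 0; 1 -0.01 0 0.4 0; 1 -0.01 0 0.56 0; 1 -0.01 0 0.68 0; 1 -0.01 0 0.75 0; 1 -0.01 0 0.785 0; 1 -0.01 0 0.785 0; 1 -0.01 0 0.785 0'; python3 -m creep '0.7 0 0 0 0; 0.6 0 0 0 0; 0.5 0 0 0 0; 0.45 0 0 0 0; 0.45 0 0 0 0; 0.45 0 0 0 0; 0.45 0 0 0 0;0.45 0 0 0 0'; python3 -m creep '0.45 0 0 -0.03 0; 0.45 0 0 -0.1 0; 0.45 0 0 -0.25 0; 0.45 0 0 -0.42 0; 0.45 0 0 -0.42 0; 0.45 0 0 -0.42 0'
```

```text
clock: 24.05
eef_pos: [0.4746, -0.271, 0.1084]
tool_rot: [0.707, 0.707, 0.0, 0.001]
ft_force: [-0.9, -0.5, -0.1]
grip_width: 0.0853
grasp_force: 0.0
clock: 25.05
eef_pos: [0.4745, -0.2713, 0.1088]
tool_rot: [0.707, 0.707, -0.0, 0.001]
ft_force: [-0.4, -0.3, 4.6]
grip_width: 0.0489
grasp_force: 61.0
clock: 25.8
eef_pos: [0.4736, -0.2704, 0.1698]
tool_rot: [0.707, 0.707, -0.0, -0.001]
ft_force: [-0.1, 0.0, -3.1]
grip_width: 0.0491
grasp_force: 62.6
```

```bash
python3 -m creep '0.45 0.15 -0.1 0 0; 0.45 0.35 -0.25 -0.03 0; 0.45 0.55 -0.4 -0.05 0; 0.45 0.75 -0.55 -0.05 0; 0.45 1 -0.7 -0.05 0'|head -2; python3 -m creep '0.45 0.3 0 0 0; 0.45 0.6 0 0 0; 0.45 1 0 0 0'|head -2;  python3 -m creep '0.45 0.35 0 0 0; 0.45 0.7 0 0 0; 0.45 1 0 0 0'|head -2;   python3 -m creep '0.45 0.3 0 0 0; 0.45 0.6 0 0 0; 0.45 0.9 0 0 0; 0.45 1 0 0 0; 0.45 1 0 0 0; 0.45 1 0 0 0'
```

```text
clock: 26.42
eef_pos: [0.3674, -0.1198, 0.1769]
clock: 26.8
eef_pos: [0.3681, 0.0301, 0.1773]
clock: 27.18
eef_pos: [0.3677, 0.1808, 0.1771]
clock: 27.92
eef_pos: [0.3683, 0.3277, 0.1775]
tool_rot: [0.707, 0.707, -0.001, 0.0]
ft_force: [0.5, -0.6, -2.9]
grip_width: 0.0488
grasp_force: 62.8
```

```bash
python3 -m creep '0.45 0.15 0.1 0 0; 0.45 0.3 0.3 0 0; 0.45 0.335 0.5 0 0; 0.45 0.335 0.7 0 0; 0.45 0.335 0.785 0.05 0; 0.45 0.335 0.785 0.15 0; 0.45 0.335 0.785 0.15 0; 0.45 0.335 0.785 0.15 0; 0.45 0.335 0.785 0.15 0'; python3 - <<'E'
from h import *
a=camera("side"); cv2.imwrite("pics/p5.png",cv2.resize(a[150:330,130:370],None,fx=3,fy=3)[:,:,::-1])
print(spot_point("bottle_large","side"),spot_point("block_large","side"),spot_point("block_pack","side"))
E
```

```text
clock: 29.05
eef_pos: [0.486, 0.3799, 0.1563]
tool_rot: [0.707, 0.708, 0.0, 0.0]
ft_force: [0.3, 0.5, -2.1]
grip_width: 0.0488
grasp_force: 62.9
[{'at': [0.4881, 0.3769, 0.0481], 'conf': 0.96}] [{'at': [0.4889, 0.3757, 0.0018], 'conf': 0.86}] [{'at': [0.4871, 0.2941, 0.0052], 'conf': 0.75}]
```

View pics/p5.png

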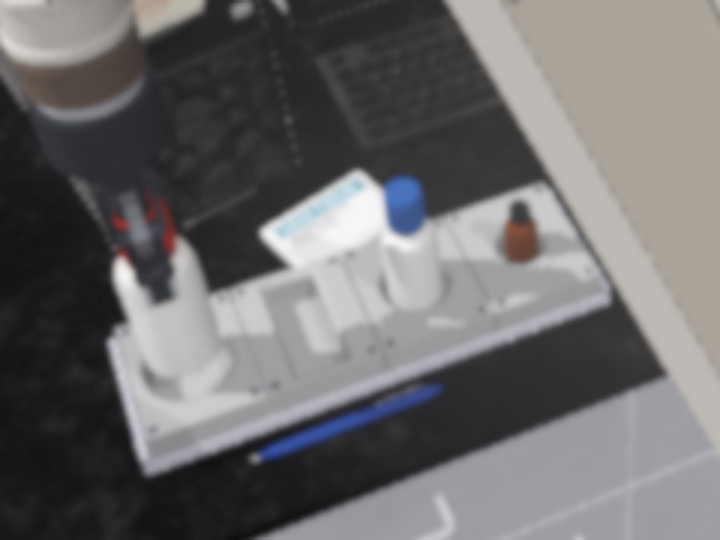

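The large bottle hangs upright over its well at about (180,370). I'll lower it.

```bash
python3 -m creep '0.45 -0.008 0 0.06 0; 0.45 -0.008 0 0.12 0; 0.45 -0.008 0 0.16 0; 0.45 -0.008 0 0.19 0; 0.45 -0.008 0 0.215 0; 0.45 -0.008 0 0.235 0; 0.45 -0.008 0 0.247 0; 0.45 -0.008 0 0.247 0; 0.45 -0.008 0 0.247 0'|grep -E 'eef|ft'; python3 -m creep '0.45 0 0 0.008 0; 0.45 0 0 0.008 0; 0.45 0 0 0.008 0'|grep -E 'eef|ft'
```

```text
eef_pos: [0.4865, 0.3784, 0.1188]
ft_force: [-0.3, -0.4, -2.6]
eef_pos: [0.4867, 0.3785, 0.118]
ft_force: [-0.7, -1.5, 0.8]
```

```bash
python3 -m creep '0.45 0 0 0.004 0; 0.45 0 0 0.004 0; 0.6 0 0 0 0; 0.8 0 0 0 0; 1 0 0 0 0; 1 0 0 0 0; 1 0 0 -0.2 0; 1 0 0 -0.5 0; 1 0 0 -0.9 0; 1 0 0 -0.9 0; 1 0 0 -0.9 0'; python3 -m creep '0.6 -0.3 0 0 0; 0.6 -0.6 0 0 0; 0.6 -1 0 0 0'|head -2;  python3 -m creep '0.6 -0.35 0 0 0; 0.6 -0.7 0 0 0; 0.6 -1 0 0 0'|head -2;   python3 -m creep '0.6 -0.35 0 0 0; 0.6 -0.7 0 0 0; 0.6 -1 0 0 0; 0.6 -1 0 0 0;0.6 -1 0 0 0'; python3 - <<'E'
from h import *
a=camera("side"); cv2.imwrite("pics/p6.png",cv2.resize(a[150:330,130:370],None,fx=2,fy=2)[:,:,::-1])
b=camera("top");cv2.imwrite("pics/t6.png",b[:,:,::-1])
for t in("bottle_large","bottle_medium","bottle_small"):print(spot_point(t,"side"))
print(spot_point("slide_pack","side"),spot_point("slide_pack","top"))
E
```

```text
clock: 32.12
eef_pos: [0.4864, 0.3783, 0.2523]
tool_rot: [0.707, 0.707, 0.0, 0.0]
ft_force: [0.1, -0.3, -0.0]
grip_width: 0.0855
grasp_force: 0.0
clock: 32.5
eef_pos: [0.4854, 0.2271, 0.2498]
clock: 32.88
eef_pos: [0.4851, 0.0762, 0.2503]
clock: 33.5
eef_pos: [0.4859, -0.0714, 0.2509]
tool_rot: [0.707, 0.707, -0.001, -0.001]
ft_force: [-1.0, 0.1, 0.8]
grip_width: 0.0512
grasp_force: 0.0
[{'at': [0.4875, 0.3777, 0.0123], 'conf': 0.81}]
[{'at': [0.4868, 0.2001, 0.0137], 'conf': 0.7}, {'at': [0.4906, 0.3783, 0.0034], 'conf': 0.62}]
[{'at': [0.4885, 0.1134, 0.0099], 'conf': 0.76}]
[{'at': [0.4879, 0.1998, 0.0115], 'conf': 0.37}] [{'at': [0.4662, -0.3536, 0.0036], 'conf': 0.94}]
```

View pics/p6.png

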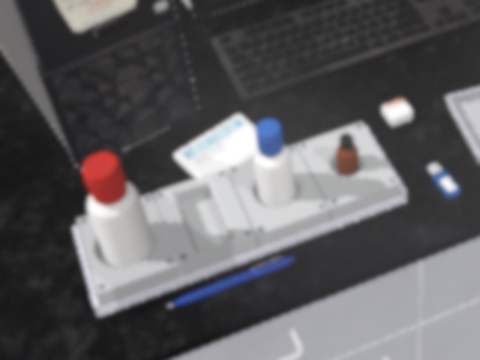

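All three bottles stand in their wells: large (120,220), medium (272,180), small (347,157). The pack is next.

```bash
python3 -m creep '0.6 -0.35 0 0 0; 0.6 -0.7 0 0 0; 0.6 -1 0 0 0'|head -2; python3 -m creep '0.6 -0.2 0 0 -0.05; 0.6 -0.4 -0.05 0 -0.1; 0.6 -0.6 -0.1 0 -0.15; 0.6 -0.8 -0.14 0 -0.2; 0.6 -0.897 -0.14 0 -0.25; 0.6 -0.897 -0.14 0.1 -0.3; 0.6 -0.897 -0.14 0.2 -0.35; 0.6 -0.897 -0.14 0.3 -0.4; 0.6 -0.897 -0.14 0.4 -0.45; 0.6 -0.897 -0.14 0.5 -0.5; 0.6 -0.897 -0.14 0.5 -0.5; 0.6 -0.897 -0.14 0.5 -0.5'; python3 - <<'E'
from h import *
a=camera("side"); b=camera("top");cv2.imwrite("pics/p7.png",cv2.resize(np.hstack([a[110:270,400:560],b[150:310,390:550]])[:,:,::-1],(800,400)))
print(R.from_quat(telemetry.get_obs()["tool_rot"]).as_matrix().round(3), telemetry.get_obs()["joint_pos"].round(2))
E
```

```text
clock: 34.22
eef_pos: [0.487, -0.2228, 0.2526]
clock: 35.72
eef_pos: [0.4663, -0.3562, 0.178]
tool_rot: [0.001, 1.0, -0.0, 0.0]
ft_force: [0.1, 0.0, 0.7]
grip_width: 0.0509
grasp_force: 0.0
[[-1.     0.     0.001]
 [ 0.     1.    -0.001]
 [-0.001 -0.001 -1.   ]] [-0.65  0.45  0.11  1.23 -0.   -0.65]
```

View pics/p7.png

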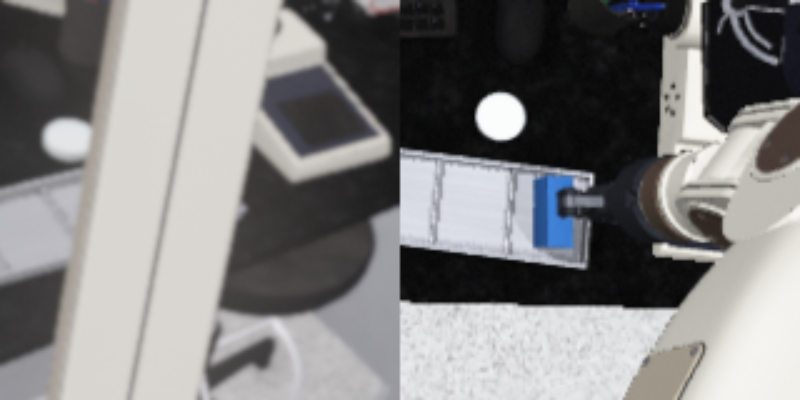

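The jaws straddle the pack in the top view: finger at (575,200), pack top at (560,212). I'll go down and grip.

```bash
python3 -m creep '0.6 0.009 0 0.2 0; 0.6 0.009 0 0.4 0; 0.6 0.009 0 0.56 0; 0.6 0.009 0 0.68 0; 0.6 0.009 0 0.77 0; 0.6 0.009 0 0.83 0; 0.6 0.009 0 0.853 0; 0.6 0.009 0 0.853 0; 0.6 0.009 0 0.853 0'; python3 -m creep '0.5 0 0 0 0; 0.42 0 0 0 0; 0.38 0 0 0 0; 0.3 0 0 0 0; 0.2 0 0 0 0; 0.2 0 0 0 0; 0.2 0 0 0 0; 0.2 0 0 0 0; 0.2 0 0 0 0'; python3 -m creep '0.2 0 0 -0.03 0; 0.2 0 0 -0.1 0; 0.2 0 0 -0.25 0; 0.2 0 0 -0.5 0; 0.2 0 0 -0.5 0; 0.2 0 0 -0.5 0'
```

```text
clock: 36.95
eef_pos: [0.465, -0.3566, 0.0501]
tool_rot: [-0.0, 1.0, -0.0, 0.001]
ft_force: [0.6, -0.3, 0.1]
grip_width: 0.0509
grasp_force: 0.0
clock: 38.08
eef_pos: [0.4648, -0.3565, 0.0498]
tool_rot: [-0.0, 1.0, -0.0, 0.0]
ft_force: [-0.2, -0.8, 4.9]
grip_width: 0.029
grasp_force: 59.6
clock: 38.83
eef_pos: [0.464, -0.3558, 0.1237]
tool_rot: [-0.0, 1.0, 0.0, -0.001]
ft_force: [-1.0, 0.3, -3.6]
grip_width: 0.0292
grasp_force: 59.1
```

```bash
python3 -m creep '0.2 0.1 0.15 0 0; 0.2 0.25 0.35 -0.03 0; 0.2 0.4 0.55 -0.05 0; 0.2 0.55 0.75 -0.05 0; 0.2 0.68 1 -0.05 0'|head -2; python3 -m creep '0.2 0 0.3 0 0; 0.2 0 0.6 0 0; 0.2 0 1 0 0'|head -2;  python3 -m creep '0.2 0 0.35 0 0; 0.2 0 0.7 0 0; 0.2 0 1 0 0'|head -2;   python3 -m creep '0.2 0 0.3 0 0; 0.2 0 0.6 0 0; 0.2 0 0.9 0 0; 0.2 0 1 0 0; 0.2 0 1 0 0; 0.2 0 1 0 0'; python3 -m creep '0.2 -0.1 0.15 0 0; 0.2 -0.2 0.31 0 0; 0.2 -0.4 0.31 0 0; 0.2 -0.6 0.31 0 0; 0.2 -0.75 0.31 0 0; 0.2 -0.82 0.31 0 0; 0.2 -0.82 0.31 0.1 0; 0.2 -0.82 0.31 0.1 0; 0.2 -0.82 0.31 0.1 0; 0.2 -0.82 0.31 0.1 0';python3 - <<'E'
from h import *
a=camera("side"); b=camera("top");cv2.imwrite("pics/p8.png",cv2.resize(np.hstack([a[170:330,140:300],b[130:290,150:310]])[:,:,::-1],(800,400)))
print(spot_point("slide_pack","side"),spot_point("block_pack","side"))
E
```

```text
clock: 39.45
eef_pos: [0.3604, -0.2048, 0.1304]
clock: 39.83
eef_pos: [0.3613, -0.0552, 0.1309]
clock: 40.2
eef_pos: [0.3607, 0.0952, 0.1308]
clock: 40.95
eef_pos: [0.3614, 0.2422, 0.1312]
tool_rot: [0.0, 1.0, -0.001, -0.001]
ft_force: [1.1, -0.7, -3.4]
grip_width: 0.0289
grasp_force: 59.7
clock: 42.2
eef_pos: [0.4848, 0.2906, 0.1173]
tool_rot: [-0.001, 1.0, 0.0, 0.0]
ft_force: [-0.2, -0.2, -2.9]
grip_width: 0.029
grasp_force: 59.7
[{'at': [0.4899, 0.2935, 0.0703], 'conf': 0.97}] [{'at': [0.4871, 0.2918, 0.0044], 'conf': 0.97}]
```

View pics/p8.png

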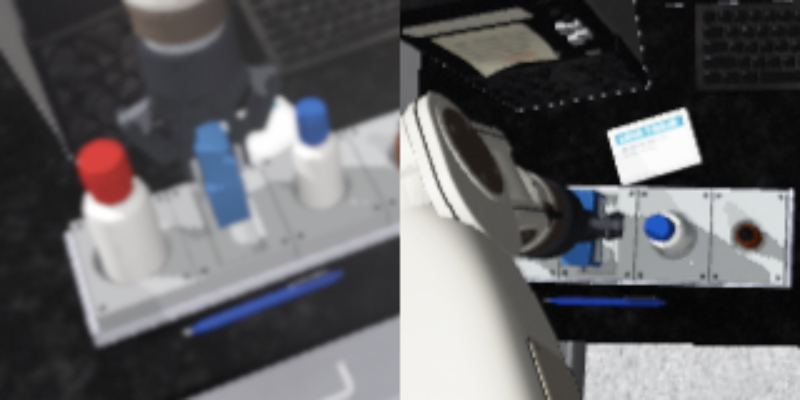

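The pack hangs level over its well: (222,180) in the side view, (582,228) in the top view. I'll lower it and watch the force.

```bash
python3 -m creep '0.2 0 0.002 0.05 0; 0.2 0 0.002 0.1 0; 0.2 0 0.002 0.15 0; 0.2 0 0.002 0.19 0; 0.2 0 0.002 0.23 0; 0.2 0 0.002 0.23 0'|grep -E 'eef|ft|rot';  python3 -m creep '0.2 0 0 0.03 0; 0.2 0 0 0.06 0; 0.2 0 0 0.085 0; 0.2 0 0 0.085 0; 0.2 0 0 0.085 0'|grep -E 'eef|ft|rot'
```

```text
eef_pos: [0.4848, 0.2903, 0.0817]
tool_rot: [-0.0, 1.0, -0.0, -0.001]
ft_force: [-0.0, 0.4, -2.5]
eef_pos: [0.4852, 0.2906, 0.0698]
tool_rot: [-0.0, 1.0, 0.0, 0.0]
ft_force: [-0.4, -0.2, -3.2]
```

In the mouth without contact. Continuing down.

```bash
python3 -m creep '0.2 0 0 0.02 0; 0.2 0 0 0.04 0; 0.2 0 0 0.055 0; 0.2 0 0 0.064 0; 0.2 0 0 0.064 0; 0.2 0 0 0.064 0'|grep -E 'eef|ft|rot';  python3 -m creep '0.2 0 0 0.01 0; 0.2 0 0 0.01 0; 0.2 0 0 0.01 0'|grep -E 'eef|ft|rot'
```

```text
eef_pos: [0.4852, 0.2906, 0.0602]
tool_rot: [-0.0, 1.0, 0.0, 0.0]
ft_force: [-0.0, -0.6, -3.3]
eef_pos: [0.4854, 0.2907, 0.0588]
tool_rot: [-0.0, 1.0, 0.0, 0.0]
ft_force: [0.2, 0.1, -1.2]
```

```bash
python3 -m creep '0.2 0 0 0.005 0; 0.2 0 0 0.005 0; 0.2 0 0 0.005 0'|grep -E 'eef|ft';  python3 -m creep '0.3 0 0 0 0; 0.4 0 0 0 0; 0.5 0 0 0 0; 0.6 0 0 0 0; 0.6 0 0 0 0; 0.6 0 0 -0.2 0; 0.6 0 0 -0.5 0; 0.6 0 0 -0.9 0; 0.6 0 0 -1 0; 0.6 0 0 -1 0'|grep -E 'eef|ft'; python3 -m creep '0.6 0.2 -0.3 -0.3 0; 0.6 0.4 -0.6 -0.3 0; 0.6 0.5 -1 -0.3 0'|head -2; python3 -m creep '0.6 0.3 -0.3 0 0; 0.6 0.3 -0.6 0 0; 0.6 0.3 -1 0 0; 0.6 0.3 -1 0 0; 0.6 0.3 -1 0 0'|head -2; python3 - <<'E'
from h import *
a=camera("side"); b=camera("top");cv2.imwrite("pics/p9.png",cv2.resize(np.hstack([a[160:320,150:350],b[150:310,150:350]])[:,:,::-1],(800,320)))
for t in("slide_pack","bottle_large","bottle_medium","bottle_small"):print(spot_point(t,"side")[:1],spot_point(t,"top")[:1])
print(spot_point("dish","top"))
E
```

```text
eef_pos: [0.4854, 0.2907, 0.0588]
ft_force: [-1.7, -1.4, 5.7]
eef_pos: [0.4858, 0.291, 0.209]
ft_force: [-0.0, 0.4, 0.9]
clock: 46.9
eef_pos: [0.4081, 0.1394, 0.251]
clock: 47.52
eef_pos: [0.3645, -0.0095, 0.2514]
[{'at': [0.4899, 0.2912, 0.012], 'conf': 0.79}] [{'at': [0.4853, 0.2951, 0.0134], 'conf': 0.91}]
[{'at': [0.489, 0.3779, 0.0122], 'conf': 0.74}] [{'at': [0.4884, 0.3792, 0.0098], 'conf': 0.71}]
[{'at': [0.4874, 0.2004, 0.0128], 'conf': 0.69}] [{'at': [0.4899, 0.2022, 0.012], 'conf': 0.52}]
[{'at': [0.488, 0.1153, 0.0141], 'conf': 0.68}] [{'at': [0.4892, 0.1087, 0.0105], 'conf': 0.41}]
[{'at': [0.5815, -0.3022, -0.0014], 'conf': 0.5}]
```

View pics/p9.png

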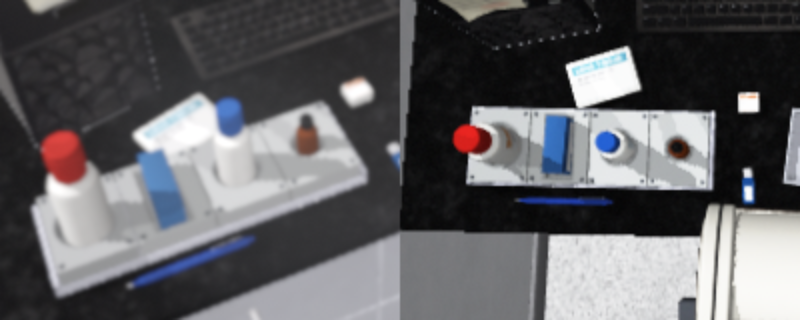

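All four sit upright in their own wells: large (80,210), pack (165,190), medium (235,155) and small (307,135). The dish hasn't moved.

```bash
python3 -c "
from workcell import *
print(ticket.job_done())"
```

```text
the job is handed in; nothing more can be done
None
```

I handed the job in at about 48 s: the final pictures show all three bottles and the slide pack upright and fully down in their own wells, with the dish where it started; the hand-in gave no verdict back.

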